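# Press the pin of a lunch box latch home with locking pliers

### The arm

A 6-joint arm with a two-finger parallel gripper is mounted at the origin on the work surface. World frame = base frame: x ahead of the robot, y to its left, z up, the work surface at z = 0. Lengths are in m, angles in rad, forces in N, time in s.
With the tool pointing down it reaches from about 0.3 to 0.85 m from the base axis. Payload 4.2 kg.
Tool frame: the origin (TCP) lies at the very end of the fingers, on their centre line; the grasp point (between the pads) lies r.pinch_z behind it (r.pinch_z is the distance from the TCP to the grasp point, in m); z points along the fingers, x is the direction in which the jaws open and shut, and the axes are right-handed (so a half turn about z gives the same grasp; the last joint's range is limited). The gripper opens to 91 mm and grips with 3 to 60 N. Pads are 32 mm wide; open, the fingers measure 118 mm over their backs; the gripper's body (76 mm by 178 mm) begins 60 mm behind the grasp point.
Start: joints at [1.223, 0.32, 1.565, -0, 1.257, -0.02], TCP at [0.185, 0.544, 0.214] pointing down, gripper open.
Joint ranges: [-3.11, 3.11], [-0.84, 2.01], [0.21, 2.61], [-1.34, 4.49], [0.05, 2.63], [-2.56, 2.56]. Speed limits (rad/s): [2.57, 2.57, 3.14, 3.14, 3.14, 3.14].

### API

Orientations are given as a rotation vector (axis times angle).
In Python, from cell import r gives the robot as it stands. The module is installed in compiled form; this text tells all that it offers. Calls block until the motion is done:
- r.move_to(position, orientation): joint-space move of the TCP to a pose.
- r.move_l(position, ori=None, vel=0.15): straight line of the TCP; ori=None keeps the orientation; vel is the mean speed in m/s.
- r.move_j(angles): joint-space move.
- r.let_go() and r.close(f_grip=None): open the fingers fully, or close them until they stop; f_grip is the grip in N (None keeps the last).
- r.sleep(seconds).
- r.ik(position, orientation): joint angles nearest the present ones, or None.
- r.get_state(): the state.
- r.snapshot(name): name is "scene" or "side" or "wrist"; returns a dict with "image" (400x640x3 uint8, red, green, blue), "range_z" (400x640 float32, m along the optical axis (not along the pixel's ray), 0 where there is no reading), "vfov" (degrees; the focal length in pixels is half the picture's height over the tangent of half this angle, whatever the lens; pixels are square), "cx", "cy" (the principal point, pixels), "cam_to_world" (4x4, takes a point from camera to world coordinates). Camera axes: x right, y down, z forward; pixel columns grow to the right and rows downward; lengths in m; the calibration is good to about 2 mm. A picture is of the moment at which its call begins.
A pose or a line that the arm cannot do raises r.Unreachable and nothing moves.
- r.finish_job(): hands the job in, once; it reports no verdict.
The state is a dict: "time": time; "qpos": joint angles; "joint_velocities": joint speeds; "joint_efforts": joint torques, N m; "eef_pos": TCP position; "tcp_rot": TCP orientation; "force": force on the tool from outside, world axes, zero at the start; "ft_torque": the same for the moment, N m; "opening": finger opening in m.
Only numpy, scipy, OpenCV 4.12 (cv2) and the standard library are available. Lean on these libraries where they do the work, as an engineer would, in place of code of your own. Each camera call takes 0.05 s, during which the arm holds its last target. There are 200 camera calls.

### The job

The hinge pin of the lunch box's snap latch has worked loose. Gently seat the latch on the board between the pliers' jaws, pin towards the moving jaw, flat against the fixed jaw and right up to the end stop, and let go of it; then squeeze the handles, firmly but without forcing them, until they lock over centre with the pin home, and let go of them. Finally flick the release lever so that the pliers spring open, and leave the latch sitting in the open jaws with everything else on the table undisturbed.

Things in the scene. Friction and masses are not known exactly. Their poses are not given: they have to be found in the camera images.
- latch_lip (a point): Centre of the lip of the loose grey plastic snap latch (60 g) to be picked up: a block 26 (x) by 50 (y) by 24 (z) mm with a lip 12 (x) by 34 (y) by 30 mm upright on the middle of its top, 54 mm high in all. This point is 39 mm above its underside. A steel pin, 8 mm thick, sticks out of the middle of its -x face, 13 mm above the underside. Axes: the latch's own, z up.
- pin (a joint): How far the hinge pin has been pressed into the latch: 0 = stands 8 mm out of the face, 0.007 m = home (1 mm out). It moves with about 5 N of friction and stays where it is left. It starts at 0.001 to 0.002.
- clamp: Locking pliers lying flat, bolted to a dark wooden board 130 (x) by 340 (y) by 12 mm, immovable. Origin: under the middle of the pliers, at table height. Axes: +y runs from the handles to the jaws, +x from the moving handle and moving jaw to the fixed ones, z up. In this frame the points lie (x, y, mm): nest 7, 75; squeeze 0, -115; tab 4, -188; jaw_face 20, 80; grip 13, -115.
- handle (a joint): Moving handle's angle: 0 = open (0.36 rad away from the fixed handle, to -x), growing as it is squeezed; dead centre at 0.30, locked at its stop at 0.36 rad. Before the centre a spring opens it, past the centre it stays locked. At the squeeze point it takes 5 to 12 N with the latch in the jaws; over 25 N of finger force bends it.
- release (a joint): Release lever's angle: 0 = at rest, at most 0.32 rad; it springs back. With the pliers locked, 0.05 to 0.15 rad (2 to 6 mm and 4 to 12 N at the tab) throws the handle back over centre, and it springs open by itself. Over 25 N of finger force bends the lever.
- nest (a point): About where latch_lip is when the latch is seated: on the board, +x face on the fixed jaw, +y end on the end stop, pin towards the moving jaw; 51 mm above the table. Axes: the pliers'. The end stop (34 wide, 20 mm high steel bar, face nominally at y=100 mm) is adjustable and stands up to 6 mm nearer or farther: find it by feel, with under 12 N. Over 30 N on the pliers breaks the latch.
- squeeze (a point): Midway between the two handles when locked, 75 mm behind the moving handle's pivot, 36 mm above the table. Here the handles measure 35 mm over both when locked and 62 mm when open (the moving one lying to -x). Axes: those of the pliers; squeeze along x.
- tab (a point): Middle of the release lever's steel thumb tab at rest, behind the handles' ends: a plate 6 (x) by 34 (y) by 30 mm, reaching from 18 to 48 mm above the table (this point 36 mm). The lever turns about a point 38 mm from here towards the jaws: push the tab towards the pliers' +x.
- mug: Bystander: white mug, 80 mm wide, 90 high, origin under its centre.
- flask: Bystander: steel thermal bottle, 68 mm wide, 210 high, origin under its centre.
- spoon_rest: Bystander: flat bamboo spoon rest, 50 by 110 by 14 mm, origin under its centre.
- teacup: Bystander: teacup, 70 mm wide, 60 high, origin under its centre.
- bowl: Bystander: bowl, 120 mm wide, 55 high, origin under its centre.
- tea_tin: Bystander: round tin, 74 mm wide, 100 high, origin under its centre.
- grip (a point): On the fixed handle's axis, 75 mm behind the moving handle's pivot, 31 mm above the table. Both handles are black bars 9 mm thick, reaching from 18 to 44 mm above the table and ending at y=-155 mm. The moving one turns about the point x=-13, y=-40 mm, is 115 mm long from there, and when locked lies parallel to the fixed one, at x=-13 mm.
- jaw_face (a point): Middle of the fixed jaw's face: the plane x=20 mm of the pliers, from y=42 to 110 mm, 24 mm high above the board. The moving jaw's pad, 22 mm wide at about y=75 mm, has its face at x=-20 mm when open (gap 40 mm), and closes towards +x.
Things that resemble listed ones, but are neither listed nor needed, are in the scene too. What is shaped like the part that bears latch_lip but purple or yellow is not meant.

How it is judged:
By the outcome, as a careful person would: the job done as asked, in the order asked, and still so for the second after the job is handed in, with the robot touching nothing.
It also fails if it takes over 61 s, if anything falls off the work surface, if the arm or the gripper's body presses on something with over 40 N, if the wrist force passes 120 N, or if a joint passes its speed limit or range.

## Working session

There is one attempt and no reset: what is moved stays moved. The work goes in short steps, each a Python script; the robot and the scene stay as the last script left them, time stands still between calls to the robot, and variables do not carry over. Pictures are saved under pics/ and viewed, about 8 in all and at most 12, crops included, and the job is handed in when it is done.

```bash
mkdir -p pics; cat > h.py <<'E'
import numpy as np, cv2
from cell import r
def snap(n,f=None):
    s=r.snapshot(n)
    if f: cv2.imwrite('pics/'+f,cv2.cvtColor(s['image'],cv2.COLOR_RGB2BGR))
    return s
def cloud(s):
    h,w=s['range_z'].shape; f=h/2/np.tan(np.radians(s['vfov'])/2)
    v,u=np.mgrid[:h,:w]; z=s['range_z']
    p=np.stack([(u-s['cx'])/f*z,(v-s['cy'])/f*z,z],-1)
    T=np.array(s['cam_to_world']); P=p@T[:3,:3].T+T[:3,3]; P[z<=0]=np.nan
    return P
def ray(s,u,v,zp):
    f=s['range_z'].shape[0]/2/np.tan(np.radians(s['vfov'])/2); T=np.array(s['cam_to_world'])
    d=T[:3,:3]@np.array([(u-s['cx'])/f,(v-s['cy'])/f,1]); return T[:3,3]+d*(zp-T[2,3])/d[2]
E
python3 - <<'E'
from h import *
import pickle
for n in ("scene","side"):
    s=snap(n,n+'0.png'); pickle.dump(s,open(n+'0.pkl','wb')); print(n,s['vfov'],s['cx'],s['cy'],np.round(s['cam_to_world'],3).tolist(),(s['range_z']>0).mean())
st=r.get_state(); print(st, r.pinch_z)
E
```

```text
scene 50.93989133284906 311.8318606700486 196.6184906770631 [[0.704, 0.452, -0.548, 1.243], [0.71, -0.456, 0.537, -0.689], [-0.007, -0.767, -0.642, 0.817], [0.0, 0.0, 0.0, 1.0]] 0.97998828125
side 53.320867120329375 326.37167040511844 204.53863598820237 [[-0.891, -0.335, 0.305, 0.283], [-0.453, 0.683, -0.573, 0.552], [-0.017, -0.649, -0.76, 0.871], [0.0, 0.0, 0.0, 1.0]] 0.99599609375
{'time': 0.1, 'qpos': array([ 1.22301789e+00,  3.20222232e-01,  1.56554829e+00, -1.35799254e-06,
        1.25740479e+00, -2.00332098e-02]), 'joint_velocities': array([-5.84293896e-04, -1.59551598e-03, -2.69131084e-04,  1.08917895e-03,
       -6.15544677e-04,  9.04343236e-05]), 'joint_efforts': array([ 1.24638780e-03, -4.13326442e+01, -2.32510203e+01,  7.28320889e-02,
        4.22721799e-02, -4.54010581e-05]), 'eef_pos': array([0.18496137, 0.54396188, 0.21321105]), 'tcp_rot': array([ 2.55335701e+00,  1.82875235e+00, -2.04798672e-03]), 'force': array([-0.04864662,  0.82999466, -0.94327502]), 'ft_torque': array([ 0.03556013, -0.0195942 ,  0.00666735]), 'opening': 0.09133956373817895} 0.0188
```

View pics/scene0.png

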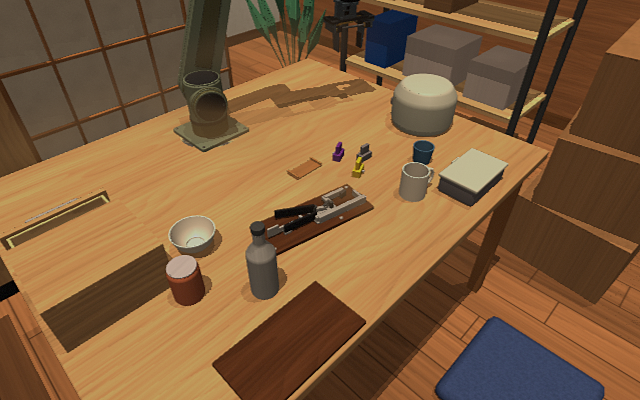

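View pics/side0.png

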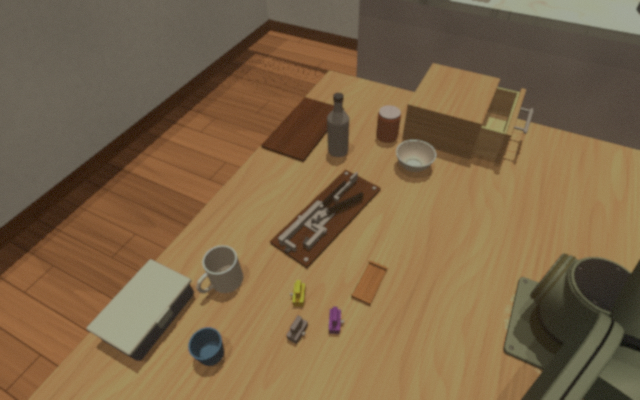

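Scene: grey latch at (365,152), yellow (358,167), purple (338,152), pliers board about (315,215), with the flask at (262,265) near the handle end. Side: latch (297,328), board (327,215).

```bash
python3 - <<'E'
from h import *
import pickle
s=pickle.load(open('scene0.pkl','rb'));P=cloud(s)
t=pickle.load(open('side0.pkl','rb'));Q=cloud(t)
for n,u,v in (('grey',365,150),('yel',358,166),('pur',338,152),('flask',262,270),('mug',412,180),('cup',424,150),('rest',305,168),('bowl',193,235),('tin',186,275),('board',330,222)): print(n,P[v,u].round(3))
for n,u,v in (('grey',297,328),('yel',298,293),('pur',335,320),('board',300,253),('boardc',348,172),('bc2',380,186),('bc3',274,246),('bc4',307,262),('mug',222,262),('flask',338,110)): print(n,Q[v,u].round(3))
# board mask side: brown dark
hsv=cv2.cvtColor(t['image'],cv2.COLOR_RGB2HSV)
m=(abs(Q[...,2]-.012)<.006)&(hsv[...,2]<110)
m=m.astype(np.uint8); m[:160]=0;
c=max(cv2.findContours(m,0,2)[0],key=cv2.contourArea).reshape(-1,2)
W=np.array([ray(t,u,v,.012)[:2] for u,v in c]).astype(np.float32)
print(cv2.minAreaRect(W), cv2.boxPoints(cv2.minAreaRect(W)).round(3))
E
```

```text
grey [0.532 0.257 0.037]
yel [0.576 0.168 0.04 ]
pur [0.468 0.194 0.029]
flask [ 0.736 -0.348  0.106]
mug [0.764 0.183 0.078]
cup [0.661 0.413 0.023]
rest [0.43  0.077 0.004]
bowl [ 0.441 -0.356  0.011]
tin [ 0.624 -0.47   0.098]
board [ 0.67  -0.058  0.012]
grey [0.515 0.268 0.04 ]
yel [0.55  0.2   0.054]
pur [0.446 0.22  0.054]
board [0.616 0.079 0.009]
boardc [ 0.627 -0.238  0.015]
bc2 [ 0.522 -0.241 -0.   ]
bc3 [ 0.693  0.084 -0.001]
bc4 [0.585 0.097 0.013]
mug [0.773 0.196 0.023]
flask [ 0.699 -0.314  0.169]
((0.6066299676895142, -0.06660546362400055), (0.34162113070487976, 0.13088031113147736), 77.61226654052734) [[ 0.506 -0.219]
 [ 0.634 -0.247]
 [ 0.707  0.086]
 [ 0.579  0.114]]
```

```bash
cat >> h.py <<'E'
from scipy.spatial.transform import Rotation as R
def down(a):  # tool pointing down, tool x axis at world angle a
    c,s=np.cos(a),np.sin(a)
    return R.from_matrix(np.array([[c,s,0],[s,-c,0],[0,0,-1]])).as_rotvec()
E
python3 - <<'E'
from h import *
import pickle
r.move_to([0.50,0.24,0.30],down(1.22))
s=snap('wrist','w1.png');pickle.dump(s,open('w1.pkl','wb'))
print(r.get_state()['time'],np.round(s['cam_to_world'],3).tolist(),s['vfov'])
r.move_to([0.62,-0.02,0.40],down(np.radians(77.6)))
s=snap('wrist','w2.png');pickle.dump(s,open('w2.pkl','wb'))
st=r.get_state();print(st['time'],st['qpos'].round(2),st['eef_pos'],np.round(s['cam_to_world'],3).tolist())
a,b=cv2.imread('pics/w1.png'),cv2.imread('pics/w2.png')
cv2.imwrite('pics/w12.png',cv2.resize(np.vstack([a,b]),(480,600)) if 0 else np.vstack([a[50:350,:],b[50:350,:]]))
E
```

```text
1.7917 [[0.343, 0.905, 0.251, 0.429], [0.939, -0.33, -0.092, 0.266], [-0.0, 0.268, -0.964, 0.47], [0.0, 0.0, 0.0, 1.0]] 63.45568933669559
3.0 [-0.05  0.35  1.06  0.    1.73 -1.4 ] [ 0.61965406 -0.01851869  0.3995199 ] [[0.214, 0.941, 0.261, 0.546], [0.977, -0.206, -0.057, -0.003], [0.0, 0.267, -0.964, 0.57], [0.0, 0.0, 0.0, 1.0]]
```

View pics/w12.png

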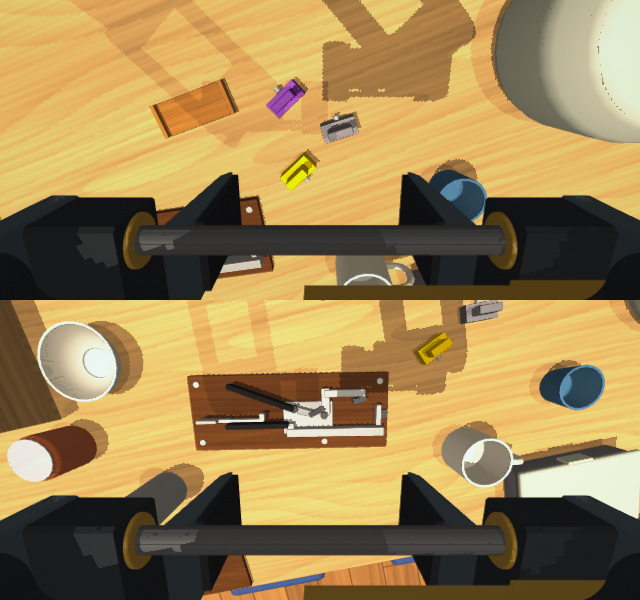

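w1: grey latch at (340,178 full-frame), pin on its upper (−x world) side. w2: board (188–388, 372–450), end stop at (380,412), fixed jaw along y≈430, moving jaw pad (350,395), tab left near (220,420).

```bash
python3 - <<'E'
from h import *
import pickle
def rect(W):
    q=cv2.minAreaRect(W.astype(np.float32)); return np.round(q[0],4),np.round(q[1],4),round(q[2],1)
s=pickle.load(open('w1.pkl','rb'));P=cloud(s); im=s['image']
hsv=cv2.cvtColor(im,cv2.COLOR_RGB2HSV)
sub=np.zeros(P.shape[:2],bool); sub[150:205,312:368]=1
for lo,hi in ((.048,.06),(.019,.03),(.008,.06)):
    m=sub&(P[...,2]>lo)&(P[...,2]<hi); print(lo,m.sum(),rect(P[m][:,:2]),np.median(P[m][:,2]))
v,u=178-50+0,340
m=sub&(P[...,2]>.006); vv,uu=np.nonzero(m); print('px',uu.min(),uu.max(),vv.min(),vv.max())
t=pickle.load(open('w2.pkl','rb'));Q=cloud(t)
hsv=cv2.cvtColor(t['image'],cv2.COLOR_RGB2HSV)
m=np.zeros(Q.shape[:2],np.uint8); m[115:205,180:395]=1
mb=(m>0)&(Q[...,2]>.006)&(Q[...,2]<.06)
W=Q[mb]; W12=Q[mb&(Q[...,2]<.018)]; print('board',rect(W12[:,:2]),np.median(W12[:,2]))
o=np.array(rect(W12[:,:2])[0]);
a=np.radians(77.6-90); ex=np.array([np.cos(a),np.sin(a)]); ey=np.array([-ex[1],ex[0]])
hi=mb&(Q[...,2]>.022)
L=np.stack([(Q[...,:2]-o)@ex,(Q[...,:2]-o)@ey,Q[...,2]],-1)*1000
# raster in board frame, 2mm/px*? height map picture
S=4
pic=np.full((150*S,400*S//2*1,3),40,np.uint8)
pic=np.zeros((600,1600,3),np.uint8)
for p,c in zip(L[m>0],t['image'][m>0]):
    if np.isfinite(p).all():
        x=int((p[1]+200)*2);y=int((p[0]+75)*2)
        if 0<=x<800 and 0<=y<300: pic[y-1:y+3,x-1:x+3]=c[::-1]
crop=cv2.resize(t['image'][110:210,170:400][:,:,::-1],None,fx=3.4,fy=3.0,interpolation=cv2.INTER_CUBIC)
out=np.zeros((600,800,3),np.uint8); out[:300]=pic[:300,:800]; out[300:,:782]=crop[:300,:782]
cv2.imwrite('pics/p.png',out)
E
```

```text
0.048 243 (array([0.5219, 0.2615]), array([0.0337, 0.0125]), 88.0) 0.05377128220627381
0.019 357 (array([0.5219, 0.2616]), array([0.0498, 0.0262]), 88.0) 0.023796061180626882
0.008 734 (array([0.5187, 0.2617]), array([0.0498, 0.0326]), 88.0) 0.024749948164373453
px 320 358 164 193
board (array([ 0.6137, -0.0722]), array([0.3402, 0.1304]), 78.8) 0.011936247494608532
```

View pics/p.png

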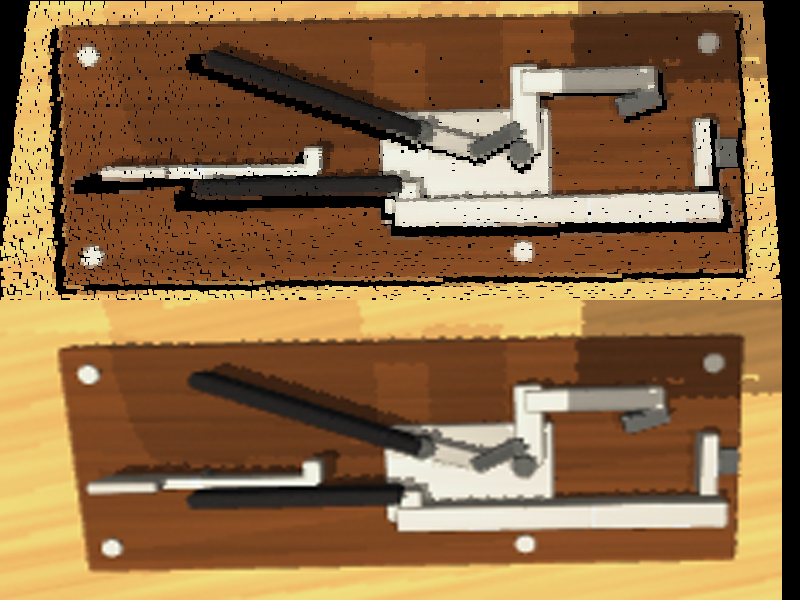

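```bash
cat > fit.py <<'E'
from h import *
def lf(s,th,o):
    a=np.radians(th); ex=np.array([np.cos(a),np.sin(a)]); ey=np.array([-ex[1],ex[0]])
    Q=cloud(s); return np.stack([(Q[...,:2]-o)@ex,(Q[...,:2]-o)@ey,Q[...,2]],-1)*1000
def med(x): return (np.median(x).round(1),len(x)) if len(x) else None
E
python3 - <<'E'
from fit import *
import pickle
r.move_to([0.67,-0.05,0.24],down(np.radians(78.8)))
s=snap('wrist','w3.png');pickle.dump(s,open('w3.pkl','wb'))
hsv=cv2.cvtColor(s['image'],cv2.COLOR_RGB2HSV)
def inb(p,x0,x1,y0,y1,z0,z1): return (p[...,0]>x0)&(p[...,0]<x1)&(p[...,1]>y0)&(p[...,1]<y1)&(p[...,2]>z0)&(p[...,2]<z1)
th=-11.2; o=np.array([0.6137,-0.0722])+.052*np.array([np.sin(np.radians(11.2)),np.cos(np.radians(11.2))])
for it in range(3):
    L=lf(s,th,o)
    m=inb(L,14,60,45,106,32,40); p=L[m]   # fixed jaw top
    ys=np.arange(48,105,3); e=[[y,np.percentile(p[abs(p[:,1]-y)<1.5][:,0],2),np.percentile(p[abs(p[:,1]-y)<1.5][:,0],98)] for y in ys if (abs(p[:,1]-y)<1.5).sum()>5]
    e=np.array(e); k,b=np.polyfit(e[:,0],e[:,1],1); k2,b2=np.polyfit(e[:,0],e[:,2],1)
    h=L[inb(L,5,22,-150,-70,40,48)]; kh,bh=np.polyfit(h[:,1],h[:,0],1)
    print('th',round(th,2),o.round(4),'face slope',k,k2,'at80',b+80*k,'outer',b2+80*k2,'handle',kh,bh-115*kh,len(h))
    print(' jaw yend',np.percentile(L[inb(L,18,40,40,125,32,40)][:,1],[1,99]).round(1),'handle yend',np.percentile(L[inb(L,5,22,-170,-60,40,48)][:,1],1).round(1))
    if it<2:
        th-=np.degrees(np.arctan((k+k2+kh)/3)); a=np.radians(th)
        # shift x so that face at 20
        if it==1: 
            L=lf(s,th,o); h=L[inb(L,5,22,-150,-70,40,48)]; p=L[inb(L,14,60,45,106,32,40)]
            dx=np.mean([np.median(h[:,0])-13, np.percentile(p[:,0],3)-20]); o=o+dx/1000*np.array([np.cos(a),np.sin(a)])
L=lf(s,th,o)
t=L[inb(L,-12,9,-215,-150,44,52)]; print('tab x,y',np.percentile(t,[2,50,98],axis=0).round(1).tolist(),len(t))
t=L[inb(L,-20,18,85,125,26,38)]; print('stop',np.percentile(t,[2,50,98],axis=0).round(1).tolist(),len(t))
t=L[inb(L,-60,10,58,95,30,45)]; print('pad',np.percentile(t,[2,50,98],axis=0).round(1).tolist(),len(t))
t=L[inb(L,-80,0,-155,-100,41,48)]; print('mov handle at -115', np.percentile(t[abs(t[:,1]+115)<2][:,0],[2,50,98]).round(1))
for n,c in (('flask',(.71,-.33)),):
    P=cloud(s); q=P[(P[...,2]>.05)&(np.hypot(P[...,0]-c[0],P[...,1]-c[1])<.08)]; print(n,len(q), q.min(0) if len(q) else '')
np.save('plier.npy',np.r_[o,th]); print(o,th,r.get_state()['time'])
E
```

```text
th -11.2 [ 0.6238 -0.0212] face slope -0.13101770190416134 -0.001648676603649846 at80 22.923757114482928 outer 37.88792374034854 handle -2.4204692760458195e-05 17.35407739821281 502
 jaw yend [ 40.2 107.1] handle yend -169.4
th -8.67 [ 0.6238 -0.0212] face slope -0.16317032920410438 0.04350966367279647 at80 25.20514903650448 outer 41.45981878416907 handle 0.043547365208218954 12.81769105953028 564
 jaw yend [ 41.  105.7] handle yend -154.9
th -7.21 [ 0.6232 -0.0211] face slope -0.1659604772595436 0.06730752242611021 at80 27.157345175523236 outer 44.130922743057674 handle 0.06349996754459901 10.616800001711795 555
 jaw yend [ 40.3 105. ] handle yend -154.8
tab x,y [[-7.1, -201.3, 44.6], [-3.5, -184.5, 47.3], [6.4, -153.3, 49.2]] 188
stop [[-4.6, 94.5, 26.8], [6.5, 98.1, 31.6], [17.8, 102.6, 33.5]] 168
pad [[-32.9, 58.8, 31.4], [-22.5, 68.3, 33.3], [-10.7, 79.1, 35.2]] 366
mov handle at -115 [-48.4 -44.  -39.9]
flask 845 [ 0.67262631 -0.33386391  0.05002931]
[ 0.62321534 -0.0211163 ] -7.214101984006099 3.7667
```

```bash
python3 - <<'E'
from fit import *
import pickle
s=pickle.load(open('w3.pkl','rb'))
def inb(p,x0,x1,y0,y1,z0,z1): return (p[...,0]>x0)&(p[...,0]<x1)&(p[...,1]>y0)&(p[...,1]<y1)&(p[...,2]>z0)&(p[...,2]<z1)
th=-11.22;a=np.radians(th); o=np.array([0.6238,-0.0212])
ex=np.array([np.cos(a),np.sin(a)]); ey=np.array([-ex[1],ex[0]])
for it in range(2):
    L=lf(s,th,o)
    p=L[inb(L,12,60,45,88,34,38)]
    e=np.array([[y,*np.percentile(p[abs(p[:,1]-y)<2][:,0],[3,97])] for y in range(48,88,3)])
    print('face',np.polyfit(e[:,0],e[:,1],1),e[:,1].round(1),'outer',e[:,2].round(1))
    h=L[inb(L,5,24,-140,-70,41,46)]; print('handle',np.polyfit(h[:,1],h[:,0],1),np.percentile(h[:,0],[2,50,98]))
    f=np.median(e[:,1]); hx=np.mean(np.percentile(h[:,0],[2,98]))
    je=np.percentile(L[inb(L,22,38,20,125,34,38)][:,1],[.5,99.5])
    he=L[inb(L,8,24,-175,-60,41,46)]; hy=np.percentile(he[he[:,0]>9][:,1],[.5,99.5])
    print('jaw y',je,'handle y',hy)
    if it==0: o=o+((f-20+hx-13)/2)/1000*ex + ((je[1]-110+je[0]-42)/2)/1000*ey
for n,b in (('tab',(-12,9,-215,-150,44,52)),('stop',(-25,18,88,120,29,34)),('pad',(-60,-8,60,90,30,37))):
    t=L[inb(L,*b)]; print(n,np.percentile(t,[2,50,98],axis=0).round(1).tolist(),len(t))
t=L[inb(L,-80,0,-157,-100,41,46)]; print('mov', np.percentile(t[abs(t[:,1]+115)<2][:,0],[2,50,98]).round(1), t[:,1].min())
np.save('plier.npy',np.r_[o,th]); print(o)
E
```

```text
face [1.61437981e-03 2.49512873e+01] [25.1 25.  25.1 25.  25.1 25.1 25.  25.  25.  25.1 25.  25.1 25.2 25. ] outer [37.9 37.8 37.9 37.7 37.9 38.  37.9 37.8 38.  37.8 37.7 37.8 37.8 37.8]
handle [-5.56701206e-03  1.72200677e+01] [14.02930136 17.44343404 22.20017049]
jaw y [ 20.36664842 107.40431107] handle y [-169.01827258  -61.02041647]
face [-3.65569900e-03  2.02389881e+01] [20.1 20.1 20.1 20.  20.  19.9 20.  20.  20.  20.  19.9 19.9 19.9 20. ] outer [32.9 32.8 32.7 32.8 32.8 32.7 32.8 32.7 32.8 32.9 32.9 32.7 32.9 32.8]
handle [-2.78636004e-03  1.24546670e+01] [ 8.95726651 12.38000824 17.12908347]
jaw y [ 20.84992343 119.52960346] handle y [-142.82228154  -60.3945536 ]
tab [[0.9, -189.1, 45.5], [3.6, -172.7, 47.4], [6.6, -157.4, 49.2]] 180
stop [[-17.2, 107.1, 29.5], [-1.5, 110.9, 31.8], [15.7, 115.1, 33.4]] 223
pad [[-43.2, 60.9, 31.4], [-34.6, 76.4, 33.4], [-21.6, 88.6, 35.2]] 444
mov [-49.9 -45.7 -41.3] -137.16869785092481
[ 0.62642496 -0.03407128]
```

```bash
cat >> h.py <<'E'
TH=np.radians(-11.22); EX=np.array([np.cos(TH),np.sin(TH)]); EY=np.array([-EX[1],EX[0]]); O=np.array([0.62878,-0.02219])
def pl(x,y,z): return np.r_[O+x/1000*EX+y/1000*EY,z/1000]
def F():
    f=r.get_state()['force']; return np.array([f[:2]@EX,f[:2]@EY,f[2]])
def here():
    p=r.get_state()['eef_pos']; d=p[:2]-O; return np.array([d@EX,d@EY,p[2]])*[1000,1000,1000]
E
python3 - <<'E'
from h import *
import pickle
s=pickle.load(open('w3.pkl','rb'));P=cloud(s);D=P[...,:2]-O
x=D@EX*1000;y=D@EY*1000
m=(abs(x)<65)&(y>30)&(y<115)&(P[...,2]<.15); print('max z near nest',np.nanmax(P[m][:,2]))
m=(x>-17)&(x<12)&(y>80)&(y<125)&(P[...,2]>.029)&(P[...,2]<.034); print('stop y',np.percentile(y[m],[2,10,50,98]))
for a in (-2,178):
    q=r.ik([.5219,.2616,.12],down(np.radians(a))); q2=r.ik(pl(3.5,62,120),down(TH+np.radians(a+2))); print(a,None if q is None else q.round(2),None if q2 is None else q2.round(2))
E
```

```text
max z near nest 0.03785659050913448
stop y [ 95.18961625  95.58022567  98.8491228  103.01111077]
-2 [ 0.44  0.41  1.68 -0.    1.05  0.48] [ 0.04  0.5   1.53 -0.    1.12  0.24]
178 None None
```

```bash
python3 - <<'E'
from h import *
import pickle
A=down(np.radians(-2))
r.move_to([.5219,.2616,.10],A)
r.move_l([.5219,.2616,.029],vel=.12)
print(r.get_state()['opening'],r.get_state()['force'])
r.close(f_grip=18); print(r.get_state()['opening'],r.get_state()['force'])
r.move_l([.5219,.2616,.11],vel=.12)
r.move_to(pl(3,62,110),down(TH)); r.sleep(.2)
st=r.get_state(); print(st['opening'],st['time'],here(),F())
t=snap('side');pickle.dump(t,open('s4.pkl','wb'))
cv2.imwrite('pics/s4.png',cv2.resize(t['image'][100:300,180:460][:,:,::-1],None,fx=2.8,fy=2.8,interpolation=cv2.INTER_CUBIC))
E
```

```text
0.09142535341736986 [ 0.53234961 -0.03943821 -0.15229021]
0.011731026789826095 [-0.6510576  -0.75408461 -0.23254302]
0.011664478383614063 9.4167 [  2.27176896  63.50448253 110.10963518] [-0.80188444 -0.45309865 -0.31879393]
```

View pics/s4.png

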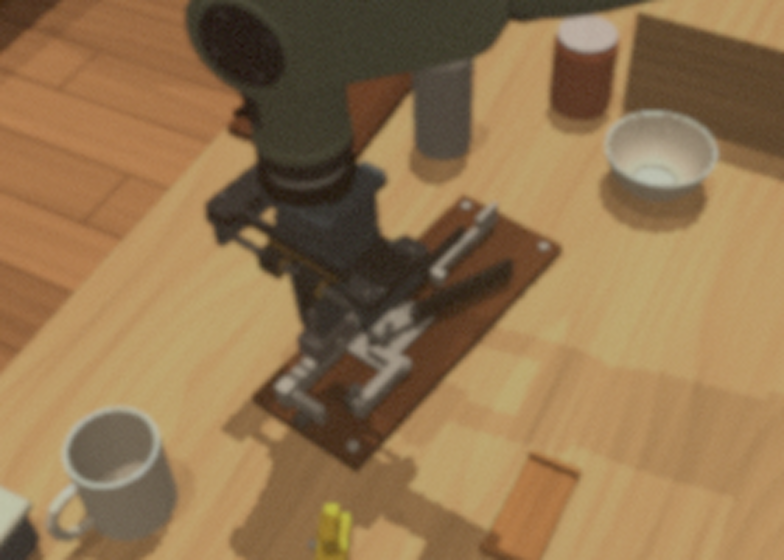

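```bash
cat >> h.py <<'E'
def step(tgt,d,axis,lim,n,vel=.03):
    """creep from pliers-frame target tgt by d (mm) per step till the reaction against motion exceeds lim"""
    f0=F(); tgt=np.array(tgt,float); d=np.array(d,float)
    for i in range(n):
        tgt=tgt+d; r.move_l(pl(*tgt),vel=vel); df=F()-f0
        if abs(df[axis])>lim: break
    print('stopped',i,tgt,'dF',df.round(1),'here',here().round(1),'t',round(r.get_state()['time'],2)); return tgt
E
python3 - <<'E'
from h import *
r.move_l(pl(3,62,60),vel=.12); print(here(),F())
r.move_l(pl(3,62,45),vel=.06); r.sleep(.1); print(here(),F())
t=step([3,62,45],[0,0,-.7],2,2.5,9); 
np.save('t.npy',t)
r.sleep(.1);print(here(),F(),r.get_state()['time'])
E
```

```text
[ 3.2574323  62.23162708 60.22272926] [-0.13779387  0.86743913  0.29571383]
[ 3.20321205 62.0582753  45.16606953] [-0.27251987 -1.02697301 -0.93755786]
stopped 6 [ 3.  62.  40.1] dF [-0.9  0.7  5.9] here [ 3.2 62.  40.9] t 12.28
[ 3.20818123 62.07561112 40.96779755] [-1.40973836 -0.76181     4.88197172] 12.3833
```

```bash
python3 - <<'E'
from h import *
r.move_l(pl(3,62,40.8),vel=.03); r.sleep(.1); print(F())
t=step([3,62,40.8],[.5,0,0],0,4,16)
t[0]-=.4; r.move_l(pl(*t),vel=.03); print(F())
t=step(t,[0,.7,0],1,4.5,24)
r.sleep(.1); print(F(),here())
t=step(t,[.3,0,0],0,3,5)
r.sleep(.1); print(F(),here(),r.get_state()['opening']); np.save('t.npy',t)
E
```

```text
[ 0.10329409 -0.53611517  3.89251586]
stopped 2 [ 4.5 62.  40.8] dF [-4.3 -0.   3. ] here [ 3.4 62.  41. ] t 13.48
[-2.82793568  0.73498823  4.77102264]
stopped 3 [ 4.1 64.8 40.8] dF [ 2.2 -4.7  0.2] here [ 4.5 64.5 40.9] t 14.73
[-0.51195846 -2.82827026  5.05487299] [ 4.48770614 64.5676038  40.94258263]
stopped 4 [ 5.6 64.8 40.8] dF [-2.3  0.5  2.5] here [ 4.6 64.6 41. ] t 16.08
[-2.37275025 -3.07386051  8.02922344] [ 4.60937717 64.63319691 40.96196302] 0.01200687260721503
```

```bash
python3 - <<'E'
from h import *
t=np.load('t.npy')
for i in range(6):
    t[2]+=.4; r.move_l(pl(*t),vel=.03); r.sleep(.1)
    print(t,F().round(1),here().round(1))
    if F()[2]<1.5: break
t=step(t,[.5,0,0],0,5,12); r.sleep(.1); print(F(),here())
np.save('t.npy',t)
E
```

```text
[ 5.6 64.8 41.2] [-2.9 -0.5  4.8] [ 5. 65. 41.]
[ 5.6 64.8 41.6] [-0.   1.4 -0.8] [ 5.7 64.9 41.1]
stopped 4 [ 8.1 64.8 41.6] dF [-5.7 -0.7  2.9] here [ 6.3 64.8 41.3] t 18.13
[-4.73758991  0.89226524  2.61989372] [ 6.31291775 64.75958938 41.36726476]
```

```bash
python3 - <<'E'
from h import *
t=np.load('t.npy')
t[0]-=1.5; t[2]+=.2; r.move_l(pl(*t),vel=.03); r.sleep(.1); print(F(),here())
t=step(t,[0,.7,0],1,5,18); r.sleep(.1); print(F(),here())
t=step(t,[.4,0,0],0,4,6); r.sleep(.1); print(F(),here())
np.save('t.npy',t)
E
```

```text
[-3.9501019  -0.03899455 -0.16813993] [ 6.2788982  64.76422991 41.63564501]
stopped 10 [ 6.6 72.5 41.8] dF [-0.5 -8.   1.7] here [ 6.3 70.6 41.8] t 21.33
[-4.29010665 -6.9856929   0.92420183] [ 6.24466727 70.55492241 41.74594562]
stopped 4 [ 8.6 72.5 41.8] dF [-5.9  0.6  2.5] here [ 6.3 70.5 41.8] t 22.68
[-8.60255002 -7.00484425  3.05387022] [ 6.33075373 70.55877441 41.79114995]
```

```bash
python3 - <<'E'
from h import *
import pickle
t=np.load('t.npy')
t[0]=7.2; t[1]=71.2; r.move_l(pl(*t),vel=.03); r.sleep(.1); print(F(),here())
t=step(t,[0,0,-.4],2,4,4); r.sleep(.1); print(F(),here())
r.let_go(); r.sleep(.1); print(F(),here(),r.get_state()['opening'])
p=here(); r.move_l(pl(p[0],p[1],110),vel=.15)
r.move_to(pl(44,55,240),down(np.radians(78.8)))
s=snap('wrist');pickle.dump(s,open('w5.pkl','wb'))
P=cloud(s);D=P[...,:2]-O;x=D@EX*1000;y=D@EY*1000;z=P[...,2]*1000
m=(abs(x-7)<16)&(abs(y-70)<32)&(z>62-2)&(z<72)
m2=(abs(x-7)<20)&(abs(y-70)<35)&(z>30)&(z<80)
print('lip',m.sum(),[ (np.percentile(c[m],[2,98])).round(1) for c in (x,y,z)] if m.sum() else z[m2].max())
w=np.stack([x[m],y[m]],-1).astype(np.float32); print(cv2.minAreaRect(w))
im=s['image']; vv,uu=np.nonzero(m); c=(int(uu.mean()),int(vv.mean())); print(c,r.get_state()['time'])
x0,y0=max(0,c[0]-140),max(0,c[1]-100)
cv2.imwrite('pics/w5.png',cv2.resize(im[y0:y0+200,x0:x0+280][:,:,::-1],None,fx=2.8,fy=2.8,interpolation=cv2.INTER_CUBIC))
E
```

```text
[-5.76419641 -3.78329204  0.9506579 ] [ 6.28977026 70.45132703 41.76783689]
stopped 2 [ 7.2 71.2 40.6] dF [-1.6 -1.   4. ] here [ 6.3 70.5 41.3] t 23.88
[-7.22218621 -4.5329143   4.59472261] [ 6.30603561 70.46633267 41.34562467]
[-0.79145461  0.19807464 -0.35720132] [ 7.19608614 71.21074825 40.5786649 ] 0.09120135007953888
lip 351 [array([ 0.9, 11.5]), array([54. , 86.7]), array([63.7, 67.4])]
((5.9691481590271, 70.49119567871094), (11.317680358886719, 33.03107452392578), 0.38384589552879333)
(334, 150) 27.425
```

View pics/w5.png

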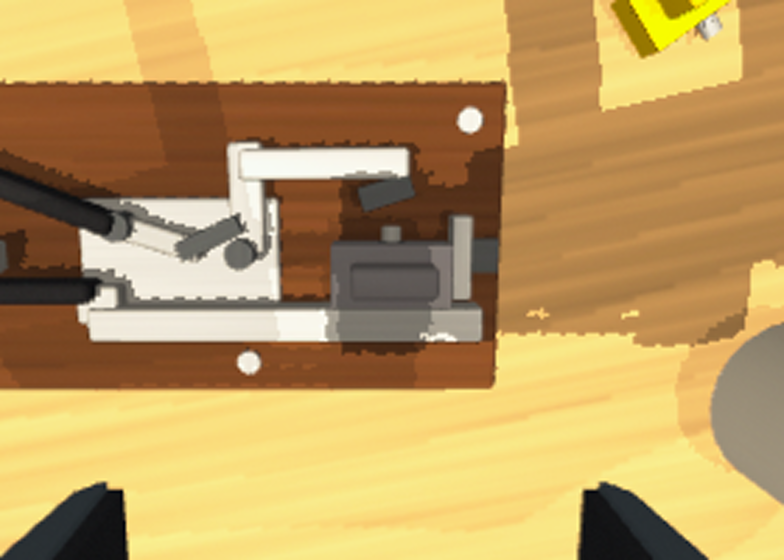

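The latch is seated: lip centred at (6.0, 70.5), square to 0.4°, flat on the fixed jaw and up against the stop, with the pin facing the moving pad. Next is the squeeze.

```bash
python3 - <<'E'
from h import *
A=down(TH)
r.move_to(pl(-11,-115,90),A)
r.move_l(pl(-11,-115,21),vel=.12); r.sleep(.1); print(F(),here(),r.get_state()['time'])
t=step([-11,-115,21],[2,0,0],0,20,5,vel=.03)
r.sleep(.1); print(F(),here())
r.close(f_grip=17); r.sleep(.2); st=r.get_state(); print(st['opening'],F(),here(),st['time'])
E
```

```text
[ 0.37891978 -0.57088796  0.14267605] [ -10.07910251 -114.95960376   22.08922203] 29.45
stopped 4 [  -1. -115.   21.] dF [-2.7  0.2 -1.9] here [  -1.1 -115.1   20.8] t 30.7
[-3.43802026 -0.59480903 -1.45467451] [  -1.15814821 -115.0203624    20.83598886]
0.03476953689889631 [-1.69629643  0.23202393  1.3191958 ] [  -0.48466019 -114.88717917   21.3200183 ] 31.9
```

```bash
python3 - <<'E'
from h import *
import pickle
r.let_go(); r.sleep(.1); print(F(),here())
r.move_l(pl(-0.5,-115,110),vel=.15)
r.move_to(pl(44,-10,240),down(np.radians(78.8)))
s=snap('wrist');pickle.dump(s,open('w6.pkl','wb'))
P=cloud(s);D=P[...,:2]-O;x=D@EX*1000;y=D@EY*1000;z=P[...,2]*1000
m=(x>-80)&(x<0)&(abs(y+115)<3)&(z>40)&(z<48); print('handle x',np.percentile(x[m],[2,50,98]) if m.sum() else None)
m=(x>-12)&(x<9)&(y<-158)&(y>-215)&(z>44)&(z<52); print('tab',[np.percentile(c[m],[2,50,98]).round(1) for c in (x,y,z)])
m=(abs(x-7)<16)&(abs(y-70)<32)&(z>61)&(z<72); print('lip',cv2.minAreaRect(np.stack([x[m],y[m]],-1).astype(np.float32)))
n=(abs(x)<60)&(abs(y)<110); vv,uu=np.nonzero(n); a,b,c,d=uu.min(),uu.max(),vv.min(),vv.max(); print(a,b,c,d,r.get_state()['time'])
im=s['image'][c:d,a:b][:,:,::-1]; k=min(780/im.shape[1],580/im.shape[0])
cv2.imwrite('pics/w6.png',cv2.resize(im,None,fx=k,fy=k,interpolation=cv2.INTER_CUBIC))
E
```

```text
[ 0.0533772   0.67775465 -0.22086196] [  -1.02759877 -115.00714985   20.96567568]
handle x [-16.79775042 -12.52611329  -9.09674941]
tab [array([1.3, 3.5, 5.8]), array([-201.4, -184.8, -169. ]), array([45.6, 47.6, 49.5])]
lip ((6.148622512817383, 70.31661987304688), (10.844892501831055, 33.94504165649414), 0.4133237302303314)
0 639 89 399 35.0333
```

View pics/w6.png

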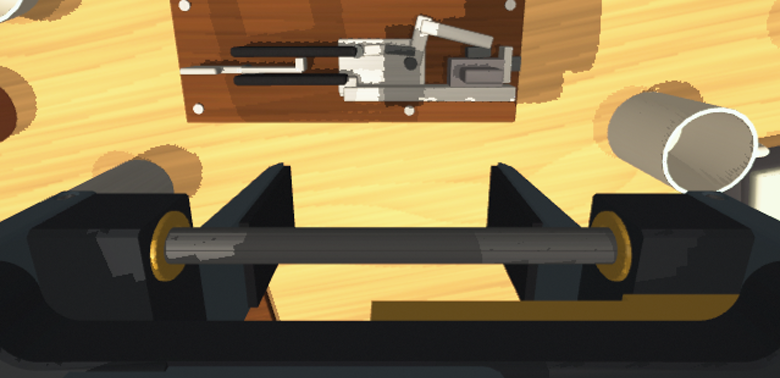

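The pliers are locked: the handle is parallel at x=-12.5 and the pad has closed on the pin. Now I'll flick the release lever.

```bash
python3 - <<'E'
from h import *
import pickle
A=down(TH)
r.move_to(pl(-22,-190,100),A); r.close(f_grip=10)
r.move_l(pl(-22,-190,24),vel=.12); r.sleep(.1); f0=F(); print(f0,here(),r.get_state()['opening'],r.get_state()['time'])
x=-22.; r.move_l(pl(-16,-190,24),vel=.05); x=-16.; c=None; mx=0
while x<-1:
    x+=.8; r.move_l(pl(x,-190,24),vel=.03); f=(f0-F())[0]; print(round(x,1),round(f,1),end=' | ')
    if c is None and f>2: c=x
    mx=max(mx,f)
    if f>17 or (c and x-c>7): break
print(here(),r.get_state()['time'])
r.move_l(pl(-22,-190,24),vel=.06); r.move_l(pl(-22,-190,100),vel=.2); r.let_go()
r.move_to(pl(44,-10,240),down(np.radians(78.8)))
s=snap('wrist');pickle.dump(s,open('w7.pkl','wb'))
P=cloud(s);D=P[...,:2]-O;X=D@EX*1000;y=D@EY*1000;z=P[...,2]*1000
m=(X>-80)&(X<0)&(abs(y+115)<3)&(z>40)&(z<48); print('handle x',np.percentile(X[m],[2,50,98]) if m.sum() else None)
m=(X>-12)&(X<9)&(y<-158)&(y>-215)&(z>44)&(z<52); print('tab',[np.percentile(q[m],[2,50,98]).round(1) for q in (X,y,z)])
m=(abs(X-7)<16)&(abs(y-70)<32)&(z>61)&(z<72); print('lip',cv2.minAreaRect(np.stack([X[m],y[m]],-1).astype(np.float32)))
m=(X>-20)&(X<-7)&(abs(y-70.4)<3)&(z>20)&(z<32); print('pin',m.sum(),np.percentile(X[m],[2,98]) if m.sum() else '',r.get_state()['time'])
im=s['image'][80:200,130:450][:,:,::-1]; cv2.imwrite('pics/w7.png',cv2.resize(im,None,fx=2.4,fy=2.4,interpolation=cv2.INTER_CUBIC))
E
```

```text
[ 0.4667253  -0.17640098 -0.23262233] [ -21.16012318 -190.13208087   25.04145674] 0.0005053997200581128 38.4583
-15.2 0.4 | -14.4 0.7 | -13.6 0.4 | -12.8 0.7 | -12.0 0.7 | -11.2 0.4 | -10.4 0.4 | -9.6 1.4 | -8.8 3.8 | -8.0 6.0 | -7.2 6.9 | -6.4 9.2 | -5.6 11.7 | -4.8 12.6 | -4.0 13.3 | -3.2 9.1 | -2.4 5.0 | -1.6 4.6 | [  -2.72394614 -189.88481621   23.7578631 ] 43.225
handle x [-45.11986366 -40.86953176 -36.68127849]
tab [array([0.8, 3.7, 6.1]), array([-200.7, -185.1, -169.2]), array([44.7, 47.6, 49.2])]
lip ((6.1581878662109375, 70.2506103515625), (11.392060279846191, 34.23895263671875), 0.009210978634655476)
pin 0  46.8667
```

View pics/w7.png

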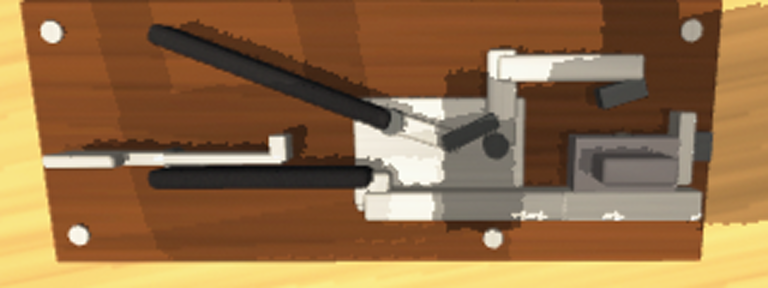

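The pliers have sprung open, the lever is back at rest and the latch is still seated at lip (6.2, 70.3), square. The pin no longer shows standing out of the face. Handing in.

```bash
python3 -c "
from h import *
r.finish_job(); print(r.get_state()['time'])"
```

```text
the job is handed in; nothing more can be done
the job is handed in; nothing more can be done
```

The job is done and handed in after about 47 s of the 61 s allowed: the latch is seated, its pin pressed in, and the pliers are open again with the latch in the jaws.

- **Seating:** I picked up the grey latch by its lip and seated it by feel with up to about 9 N along each axis. It came up flat on the fixed jaw and against the end stop, which stands at about y = 95.5 mm, then I let go.
- **Squeeze:** I closed the handles with a 17 N grip. They locked at 34.8 mm over both, and stayed locked once released.
- **Release:** I pushed the lever tab with a peak of about 13 N. The force then dropped and the pliers sprang open.

**Last checks (wrist camera):**
- The moving handle is back in its open position and the lever is at rest.
- The latch lip is at (6.2, 70.3) mm in the pliers' frame and square to the jaw. It moved about 0.3 mm from where it was first seated.
- No pin showed standing out of the face, in the picture or the depth data. At about 1 mm proud it is too small to measure, so "pin home" rests on that and on the full lock.
- The lip's x reads about 0.8 mm under the nominal 7 mm. It matches where the jaw stopped the latch by feel, so I take it as calibration error.
- I did not take a separate picture of the mug, flask and other things at the end; the planned paths kept clear of them.

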